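# Roast garlic and lemon in the drawer oven

## Robot

A 6-joint arm with a two-finger parallel gripper is mounted at the origin on a cart in front of the work surface, level with it; the furniture and walls round the work are solid. World frame = base frame: x ahead of the robot, y to its left, z up, the work surface at z = 0. Lengths are in m, angles in rad, forces in N, time in s.
With the tool pointing down it reaches from about 0.375 to 0.9 m from the base axis. Payload 3.1 kg.
Tool frame: the origin (TCP) lies between the finger pads; the fingertips stand robot.finger_overhang ahead of it and the grasp point (between the pads) lies 3 mm ahead of it (robot.finger_overhang is the distance from the TCP to the fingertips, in m); z points along the fingers, y is the line along which they close (so a half turn about z gives the same grasp; the last joint's range is limited). The gripper opens to 87 mm and grips with 3 to 60 N. Pads are 19 mm wide; open, the fingers measure 117 mm over their backs; the gripper's body (75 mm by 190 mm) begins 51 mm behind the grasp point.
Start: joints at [1.125, 0.527, 1.433, -0, 1.181, -0.178], TCP at [0.165, 0.603, 0.245] pointing down, gripper open.
Joint ranges: [-3.08, 3.08], [-0.75, 2.2], [0.22, 2.44], [-1.43, 4.57], [0, 2.65], [-2.85, 2.85]. Speed limits (rad/s): [2.79, 2.79, 3.14, 3.14, 3.14, 3.14].

## Interface

Orientations are given as a unit quaternion [x, y, z, w].
In Python, from rig import get_obs, vision, hand_in, nets, robot gives the robot as it stands.
- The arm moves only by the tool apply_moves, never from a script. Its argument "series" is a list of rows, each an object with "offset": the shift along the world's x, y, z in cm, a list of three; "rot": the turn, a rotation vector about the world's x, y, z in degrees, a list of three. A call has 1 to 20 rows; each row is the pose to reach, as a shift and turn from the pose commanded when the call began; what a row does not reach only later rows make up. A row lasts 1/10 s, in which the tool goes at most 50 mm and 8.59 degrees, less where a joint would pass 70% of its speed; a pose out of reach is approached as far as the arm can. A call with a gripper value outside its range is refused whole. "hand" is the opening, from 0 (shut) to 1 (fully open), set as the call begins (left out, the last holds). The fingers move at their own pace and stop on an object; "newtons" is the grip in N (left out, the last holds). Time passes only in rows, so rows that repeat a pose let the fingers close. It gives the time, the measured TCP pose, the force, the opening and the grip force at its end, in the units of the state.
- get_obs(): the state, without advancing time (a new reading comes with each control period).
- vision.camera(name): name is "scene" or "top" or "wrist"; returns the picture (400x640x3 uint8, red, green, blue); there is no depth.
- vision.calibration(name): a dict with "K" (3x3 intrinsics, pixels), "R" (3x3) and "t" (3): a world point X has camera coordinates R X + t. Camera axes: x right, y down, z forward; pixel columns grow to the right and rows downward; lengths in m; the calibration is good to about 2 mm. The wrist camera is an equidistant fisheye: a pixel r from the principal point sees the ray r / f radians off the axis. A picture is of the moment at which its call begins: read the wrist's pose just before it. calibration takes no time and is no camera call; for the wrist camera it gives the pose at the moment of the call.
- hand_in(): hands the job in; it is judged then, once.
Trained networks look in the newest picture that a camera, given by its name, has taken for a name from the list of things; names that differ only in an ending like _2 or _b are one class to them, and where a whole thing is asked for, a point or a joint stands for the part that bears it (a point fixed in the world has none). Each returns a list of dicts, best first, with "conf" (0 to 1); they miss things now and then, are a little off and sometimes report something else, mostly with a low value. They report only what shows in the picture. A call takes as long as a camera call. They do not tell look-alikes from the thing itself.
- nets.search_frame(camera, query): "centre" ([x, y, z] in m, in world coordinates, good to about 4 mm: the middle of the surface that is visible of it).
- nets.spot_point(camera, query): "centre" ([x, y, z] in m, in world coordinates, good to about 4 mm: a listed point, or the origin of a listed thing).
The state is a dict: "time": time; "q": joint angles; "joint_velocities": joint speeds; "joint_torque": joint torques, N m; "position": TCP position; "tool_rot": TCP orientation; "ft_force": force on the tool from outside, world axes, zero at the start; "moment": the same for the moment, N m; "grip_width": finger opening in m; "grip_force": force on a finger pad.
Only numpy, scipy, OpenCV 4.12 (cv2) and the standard library are available. Lean on these libraries where they do the work, as an engineer would, in place of code of your own. Each camera call takes 0.05 s, during which the arm holds its last target. There are 200 camera calls.

## Task

Roast the garlic and the lemon: pull open the drawer of the little worktop oven by its handle, put all the garlic bulbs that lie on the counter and the lemon into its basket, and push the drawer fully home. Then set the oven's timer dial to 25 minutes, that is the fifth click from the large off mark (it may have been left a few clicks on). Leave the tomato and everything else on the counter where it is.

Things in the scene. Friction and masses are not known exactly. Their poses are not given: they have to be found in the camera images.
- oven: Compact worktop drawer oven (fixed), stainless box, dark top panel, 210 deep x 295 wide x 148 mm high. Origin: centre of its underside, on the worktop; x points to its rear, y to the left of someone facing its front, z up. Its front plane is at x = -0.105. The cavity's roof is 114 mm above the worktop; food must lie below that to go in.
- drawer (a joint): Drawer of the oven, m: 0 fully home, 0.16 fully open; slides out along the oven's -x, takes about 3 N, stays where it is left. Its front panel is 289 mm wide, 14 mm thick, upper edge 117 mm above the worktop.
- drawer_handle (a point): Middle of the drawer's handle: round steel bar 14 mm thick, 144 mm long, level, parallel to the oven's y, 100 mm above the worktop, 52 mm before the oven's front plane when home; 37 mm free between bar and panel. Two stays join bar to panel 58 mm either side of the middle. The point moves with the drawer; its axes are the oven's.
- basket (a point): Centre of the basket floor in the drawer, 24 mm above the worktop; moves with the drawer, axes as the oven's. Inside 145 mm (x) by 255 mm (y); side and rear walls rise 60 mm above the floor, the front is the drawer panel (93 mm above the floor). Fully open, it is 80 mm before the oven's front plane, so the whole basket stands free; fully home, 80 mm behind it.
- timer (a joint): Timer dial on the oven's top, front right, rad: 0 is off (pointer at the large white mark, towards the oven's rear), growing clockwise seen from above to 5.24. Click stops every 0.524 rad (30 degrees), each 5 minutes, one white mark per click; it snaps to the nearest stop when let go. Leaving a stop takes about 0.05 N m.
- timer_grip (a point): On the dial's vertical axis at grip height, 172 mm above the worktop; 45 mm behind the oven's front plane, 95 mm right (-y) of its middle. The grip is a bar 48 long, 13 thick, 155 to 181 mm above the worktop, on a skirt 52 mm across whose top is at 155. The point's x axis runs along the bar to the pointer end (white line) and turns with the dial.
- lemon: Yellow lemon, 83 mm long along its x, 58 mm thick, lying on the worktop at any yaw. Origin: centre of its underside as it lies at the start (it turns with the lemon), so its middle is 29 mm along its own z. 0.1 to 0.16 kg.
- tomato: Red tomato, 74 x 72 x 69 mm, on the worktop before the coffee maker; origin at the centre of its underside. Not part of the dish.
- mug: Plain off-white mug, 92 x 124 x 101 mm, on the strip of worktop before the sink; bystander.
- carafe: Glass coffee carafe with black handle, 179 x 135 x 138 mm, standing in the black coffee maker (fixed) behind the food; its front end and the coffee maker's reach forward to x = 0.62, between y = -0.05 and 0.18; keep the hand clear of it. Origin: centre of its underside.
- salt_shaker: Salt shaker, 44 mm across, 90 mm high, at the left; bystander.
- oil_bottle: Oil bottle, 60 mm across, 207 mm high, between the oven and the coffee maker; bystander.
- pepper_mill: Dark wooden pepper mill, 58 mm across, 200 mm high, behind the oil bottle; bystander.
- garlic_1: First garlic bulb, about 48 x 50 mm across and 51 mm high, off-white, standing on its root end on the worktop at any yaw. Origin: centre of its underside, z up. 24 g. Not every bulb is present in every start (None when absent).
- garlic_2: Second garlic bulb, about 48 x 50 mm across and 51 mm high, off-white, standing on its root end on the worktop at any yaw. Origin: centre of its underside, z up. 24 g. Not every bulb is present in every start (None when absent).
- garlic_3: Third garlic bulb, about 48 x 50 mm across and 51 mm high, off-white, standing on its root end on the worktop at any yaw. Origin: centre of its underside, z up. 24 g. Not every bulb is present in every start (None when absent).
- garlic_4: Fourth garlic bulb, about 48 x 50 mm across and 51 mm high, off-white, standing on its root end on the worktop at any yaw. Origin: centre of its underside, z up. 24 g. Not every bulb is present in every start (None when absent).
Mind the look-alikes: they are no part of the job. What is shaped like the garlic_3 but blue is not meant.

How it is judged:
On the way, in this order (a step that is already met when the one before it is completed fails the run):
1. the drawer is pulled open (at least 120 mm) (value of joint drawer above 0.12 m), for 0.2 s.
2. every garlic bulb present and the lemon lie in the drawer's basket (x of garlic_1 in the frame of basket between -0.082 and 0.082 m and y of garlic_1 in the frame of basket between -0.13 and 0.13 m and z of garlic_1 in the frame of basket between -0.02 and 0.075 m and x of garlic_2 in the frame of basket between -0.082 and 0.082 m and y of garlic_2 in the frame of basket between -0.13 and 0.13 m and z of garlic_2 in the frame of basket between -0.02 and 0.075 m and x of garlic_3 in the frame of basket between -0.082 and 0.082 m and y of garlic_3 in the frame of basket between -0.13 and 0.13 m and z of garlic_3 in the frame of basket between -0.02 and 0.075 m and x of garlic_4 in the frame of basket between -0.082 and 0.082 m and y of garlic_4 in the frame of basket between -0.13 and 0.13 m and z of garlic_4 in the frame of basket between -0.02 and 0.075 m and x of lemon in the frame of basket between -0.082 and 0.082 m and y of lemon in the frame of basket between -0.13 and 0.13 m and z of lemon in the frame of basket between -0.02 and 0.075 m), for 0.3 s.
3. the drawer is fully home with the food in it (all of step 2 and value of joint drawer below 0.006 m), for 0.3 s.
4. the timer stands at the fifth click (value of joint timer between 2.488 and 2.748 rad), for 0.3 s.
At the end, for the whole second after the job is handed in: Every garlic bulb present and the lemon lie in the basket, the drawer is home within 6 mm, and the timer stands at the fifth click (2.618 rad within 0.13), at rest (all of step 3 and all of step 4 and velocity of joint timer between -0.05 and 0.05 rad/s); the robot touches nothing.
It fails at once if the tomato is moved by more than 80 mm (distance of tomato from where it was at the start of the episode above 0.08 m).
It fails at once if another bystander is moved by more than 50 mm (distance of any of mug, salt_shaker, oil_bottle, pepper_mill from where it was at the start of the episode above 0.05 m).
Of garlic_1, garlic_2, garlic_3, garlic_4 only 2 to 4 are there at a start; the rules pass over those that are not, and their reading is None.
At some moment in a run one of garlic_1, garlic_2, garlic_3, garlic_4 may be knocked a few centimetres aside while the robot is not near it.
Once in a run the grip may slacken for a moment while it holds something.
It also fails if it takes over 208 s, if anything falls off the work surface, if the arm or the gripper's body presses on something with over 40 N, if the wrist force passes 120 N, or if a joint passes its speed limit or range.

## Working session

There is one attempt and no reset: what is moved stays moved. The work goes in short steps, Python scripts to look and compute and a tool call to move; the robot and the scene stay as the last step left them, time stands still between calls to the robot, and variables do not carry over. Pictures are saved under pics/ and viewed, at most 14 in all, crops included, and the job is handed in when it is done.

Besides the shell and the picture viewer there is one more tool, called as name(argument=value, ...) on one line, values as JSON. apply_moves: Moves the arm, as the interface text tells. Its arguments: {"type":"object","properties":{"series":{"type":"array"},"hand":{"type":"number"},"newtons":{"type":"number"}},"required":["series"]}

```bash
mkdir -p pics; ls
python3 - <<'E'
from rig import get_obs, vision, nets, robot
import cv2, numpy as np
o=get_obs(); print(o['time'],o['position'],o['tool_rot'],o['grip_width'],robot.finger_overhang)
for c in ['scene','top']:
    im=vision.camera(c); cv2.imwrite(f'pics/{c}0.png',im[:,:,::-1])
    k=vision.calibration(c); print(c,(-np.array(k['R']).T@k['t']).round(3),np.array(k['K']).round(0).tolist())
    for q in ['oven','drawer_handle','basket','timer_grip','lemon','tomato','garlic_1','mug','oil_bottle']:
        for f in ([nets.spot_point] if q!='timer_grip' else [nets.spot_point,nets.search_frame]):
            print(q,[(np.round(d['centre'],3).tolist(),round(d['conf'],2)) for d in f(c,q)][:6])
print(get_obs()['time'])
E
```

```text
pics
0.0 [0.16507987 0.60209274 0.24357108] [ 1.33509058e-01  9.91046999e-01 -1.04024606e-03 -3.08600014e-04] 0.08726473810797702 0.022
scene [-0.517 -1.228  0.982] [[483.0, 0.0, 325.0], [0.0, 483.0, 194.0], [0.0, 0.0, 1.0]]
oven [([0.621, 0.448, -0.0], 0.74)]
drawer_handle [([0.496, 0.361, 0.099], 0.68)]
basket []
timer_grip [([0.632, 0.338, 0.171], 0.53), ([0.397, -0.163, 0.006], 0.33)]
timer_grip []
lemon [([0.413, -0.049, 0.001], 0.47)]
tomato [([0.554, 0.096, -0.004], 0.74)]
garlic_1 [([0.375, -0.256, -0.004], 0.72), ([0.396, -0.164, 0.004], 0.55), ([0.524, -0.033, 0.003], 0.46), ([0.711, 0.056, 0.047], 0.21)]
mug [([0.383, -0.411, -0.002], 0.79)]
oil_bottle [([0.702, 0.21, 0.002], 0.8)]
top [0.095 0.302 1.519] [[429.0, 0.0, 309.0], [0.0, 429.0, 199.0], [0.0, 0.0, 1.0]]
oven [([0.621, 0.448, -0.0], 0.81)]
drawer_handle [([0.495, 0.359, 0.099], 0.58)]
basket [([0.556, 0.091, -0.0], 0.67)]
timer_grip [([0.632, 0.334, 0.168], 0.71)]
timer_grip [([0.628, 0.337, 0.156], 0.43)]
lemon [([0.415, -0.05, -0.002], 0.78), ([0.521, -0.035, -0.002], 0.73), ([0.554, 0.092, 0.001], 0.19)]
tomato [([0.556, 0.091, -0.001], 0.76), ([0.415, -0.051, -0.004], 0.25)]
garlic_1 [([0.451, 0.053, -0.002], 0.54), ([0.519, -0.034, -0.002], 0.52), ([0.375, -0.258, 0.0], 0.51), ([0.406, -0.163, 0.002], 0.47)]
mug [([0.382, -0.409, -0.005], 0.83), ([0.412, -0.048, 0.0], 0.24)]
oil_bottle [([0.381, -0.412, -0.003], 0.56)]
1.1
```

View pics/scene0.png

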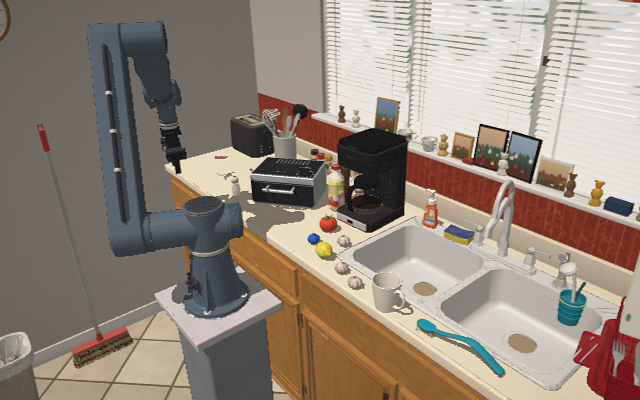

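View pics/top0.png

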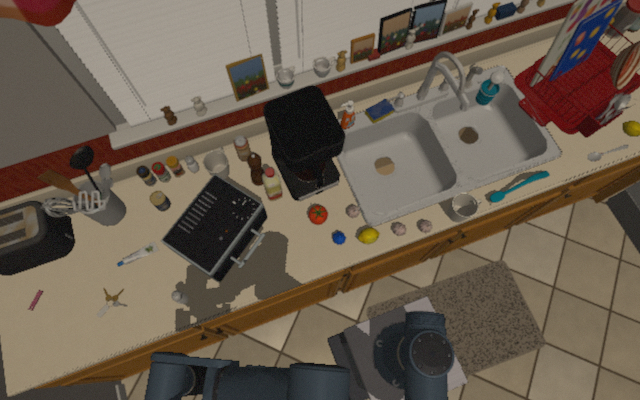

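The scene view shows the blue look-alike at (313,239), the lemon at (324,249), garlic at (344,241), (342,267) and (355,283), and the tomato at (328,224). In the top view the blue bulb is at (338,238) and garlic is at (351,211), (398,229) and (425,226). The sill figurines and the second lemon at (632,128) don't count. I choose the three off-white bulbs and the lemon by the tomato, and I'll check them in one close crop.

```bash
cat > h.py <<'E'
from rig import get_obs, vision, nets, robot
import cv2, numpy as np
from scipy.spatial.transform import Rotation as Ro
def px(c,P):
    k=vision.calibration(c); p=np.array(k['R'])@np.array(P)+k['t']; u=np.array(k['K'])@p; return u[:2]/u[2]
def onplane(c,uv,z=0.):
    k=vision.calibration(c); R=np.array(k['R']); C=-R.T@k['t']; d=R.T@np.linalg.inv(k['K'])@[*uv,1]
    return C+d*(z-C[2])/d[2]
def fit(src,dst):
    s=np.array(src);d=np.array(dst);a=s-s.mean(0);b=d-d.mean(0)
    y=np.arctan2((a[:,0]*b[:,1]-a[:,1]*b[:,0]).sum(),(a*b).sum())
    M=np.array([[np.cos(y),-np.sin(y)],[np.sin(y),np.cos(y)]]); return y,d.mean(0)-M@s.mean(0)
def st():
    o=get_obs(); R=Ro.from_quat(o['tool_rot']).as_matrix()
    print('t',round(o['time'],2),'p',np.round(o['position'],4),'closing deg',round(np.degrees(np.arctan2(R[1,1],R[0,1])),2),'tilt z',R[:,2].round(3),'F',np.round(o['ft_force'],1),'w',round(o['grip_width'],4),'gf',round(o['grip_force'],1))
    return o
E
python3 - <<'E'
from h import *
y,t=fit([[0,0],[-.157,0],[-.06,-.095]],[[.621,.448],[.4955,.360],[.632,.336]]); print(np.degrees(y),t)
a=cv2.imread('pics/top0.png'); s=cv2.imread('pics/scene0.png')
f=lambda i,x,y,w,h:cv2.resize(i[y:y+h,x:x+w],(400,300),interpolation=cv2.INTER_CUBIC)
r=lambda x,y:np.hstack([x,y])
g=r(f(a,300,190,140,105),f(a,160,170,112,84))
g2=r(f(s,290,210,100,75),f(s,245,150,80,60))
cv2.imwrite('pics/crop1.png',np.vstack([g,g2]))
# oven top corners predicted vs picture, lemon yaw
for x,yy in [(-.105,.1475),(-.105,-.1475),(.105,-.1475),(.105,.1475)]:
    c,sn=np.cos(y),np.sin(y); print(px('top',[t[0]+c*x-sn*yy,t[1]+sn*x+c*yy,.148]).round(1))
hsv=cv2.cvtColor(a,cv2.COLOR_BGR2HSV); m=cv2.inRange(hsv,(20,120,110),(35,255,255)); m[:, :350]=0;m[:,390:]=0;m[:220]=0;m[250:]=0
P=np.argwhere(m)[:,::-1]; W=np.array([onplane('top',p,.029)[:2] for p in P]); 
w,v=np.linalg.eigh(np.cov(W.T)); print('lemon',len(P),W.mean(0),np.degrees(np.arctan2(v[1,1],v[0,1])),np.sqrt(w)*4)
E
```

```text
35.48050567443061 [0.62335516 0.44910406]
[209.7 273.5]
[263.5 201.7]
[214.9 170.6]
[159.7 238.4]
lemon 221 [ 0.40990148 -0.04670837] 95.43887282838307 [0.05001421 0.0763132 ]
```

View pics/crop1.png

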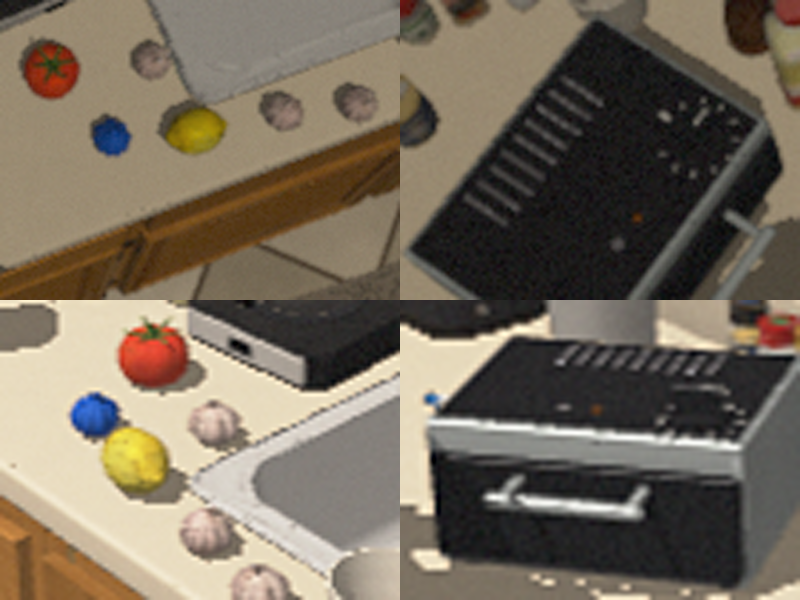

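Close crop: top-left panel shows the blue bulb at (112,136), which I reject. The lemon is at (195,130), and the three off-white garlics are at (152,60), (282,111) and (357,102). The dial's large mark is rearward at (664,115), with the pointer just beside it. Next I hover over the handle and refine it with the wrist camera.

apply_moves(series=[{"offset": [15, -10, 3], "rot": [0, 0, -20]}, {"offset": [15, -10, 3], "rot": [0, 0, -20]}, {"offset": [15, -10, 3], "rot": [0, 0, -20]}, {"offset": [33, -24.4, 2], "rot": [0, 0, -39]}, {"offset": [33, -24.4, 2], "rot": [0, 0, -39]}, {"offset": [33, -24.4, 2], "rot": [0, 0, -39]}, {"offset": [33, -24.4, 2], "rot": [0, 0, -39]}, {"offset": [33, -24.4, 2], "rot": [0, 0, -39]}, {"offset": [33, -24.4, 2], "rot": [0, 0, -39]}, {"offset": [33, -24.4, 2], "rot": [0, 0, -39]}, {"offset": [33, -24.4, 2], "rot": [0, 0, -39]}, {"offset": [33, -24.4, 2], "rot": [0, 0, -39]}], hand=0.42)

```text
time: 2.3
position: [0.4936, 0.3599, 0.2645]
tool_rot: [0.456, 0.89, -0.0, -0.001]
ft_force: [-0.2, 0.1, -0.4]
grip_width: 0.0366
grip_force: 0.0
```

Run:
```python
from h import *
st()
im=vision.camera('wrist'); cv2.imwrite('pics/wrist1.png',im[:,:,::-1])
for q in ['drawer_handle','timer_grip','oven']: print(q,[(np.round(d['centre'],4).tolist(),round(d['conf'],2)) for d in nets.spot_point('wrist',q)])
vision.camera('scene')
print([(np.round(d['centre'],3).tolist(),round(d['conf'],2)) for d in nets.spot_point('scene','drawer_handle')])
k=vision.calibration('wrist'); print(np.round(k['K'],1).tolist(),(-np.array(k['R']).T@k['t']).round(3))
```

```text
t 2.3 p [0.4936 0.3599 0.2645] closing deg 35.78 tilt z [-0.001  0.    -1.   ] F [-0.2  0.1 -0.4] w 0.0366 gf 0.0
drawer_handle [([0.4939, 0.3634, 0.102], 0.95)]
timer_grip []
oven [([0.6205, 0.4535, -0.0047], 0.62)]
[([0.494, 0.36, 0.104], 0.71)]
[[309.7, 0.0, 320.2], [0.0, 309.7, 195.8], [0.0, 0.0, 1.0]] [0.449 0.424 0.405]
```

View pics/wrist1.png

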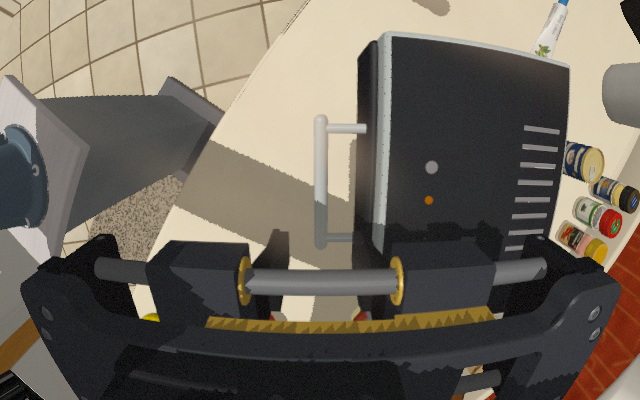

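The wrist view shows the handle bar vertical at column 321, from (321,118) to (321,246). The stays are at rows 128 and 238.

```bash
cat >> h.py <<'E'
def wplane(uv,z):
    k=vision.calibration('wrist'); R=np.array(k['R']); C=-R.T@k['t']
    n=cv2.fisheye.undistortPoints(np.array(uv,float).reshape(-1,1,2),np.array(k['K']),np.zeros(4)).reshape(-1,2)
    d=np.c_[n,np.ones(len(n))]@R; return C+d*((z-C[2])/d[:,2])[:,None]
E
python3 - <<'E'
from h import *
W=wplane([[321,118],[321,244],[335,128],[333,238],[389,35]],.1); print(W.round(4))
a=W[0]-W[1]; print(np.degrees(np.arctan2(a[1],a[0]))-90,np.linalg.norm(a),(W[0]+W[1])/2)
E
```

```text
[[0.4572 0.4135 0.1   ]
 [0.5356 0.3045 0.1   ]
 [0.4741 0.4135 0.1   ]
 [0.5419 0.3179 0.1   ]
 [0.4615 0.5221 0.1   ]]
35.704760218144386 0.13428508776800188 [0.49637901 0.35898284 0.1       ]
```

apply_moves(series=[{"offset": [0.2, 0.0, -5]}, {"offset": [0.2, 0.0, -10]}, {"offset": [0.2, 0.0, -13]}, {"offset": [0.2, 0.0, -15.2]}, {"offset": [0.2, 0.0, -15.2]}, {"offset": [0.2, 0.0, -15.2]}, {"offset": [0.2, 0.0, -15.2]}])

```text
schema error: expected keys offset, rot
```

apply_moves(series=[{"offset": [0, 0, 0]}, {"offset": [0, 0, 0]}, {"offset": [0, 0, 0]}, {"offset": [0, 0, 0]}, {"offset": [0, 0, 0]}, {"offset": [0, 0, 0]}], hand=0.05, newtons=15)

```text
schema error: expected keys offset, rot
```

apply_moves(series=[{"offset": [0.2, 0.0, -5], "rot": [0, 0, 0]}, {"offset": [0.2, 0.0, -10], "rot": [0, 0, 0]}, {"offset": [0.2, 0.0, -13], "rot": [0, 0, 0]}, {"offset": [0.2, 0.0, -15.2], "rot": [0, 0, 0]}, {"offset": [0.2, 0.0, -15.2], "rot": [0, 0, 0]}, {"offset": [0.2, 0.0, -15.2], "rot": [0, 0, 0]}, {"offset": [0.2, 0.0, -15.2], "rot": [0, 0, 0]}])

```text
time: 3.3
position: [0.4985, 0.3594, 0.1142]
tool_rot: [0.457, 0.89, 0.001, 0.001]
ft_force: [-0.0, 0.1, 0.8]
grip_width: 0.0367
grip_force: 0.0
```

apply_moves(series=[{"offset": [0, 0, 0], "rot": [0, 0, 0]}, {"offset": [0, 0, 0], "rot": [0, 0, 0]}, {"offset": [0, 0, 0], "rot": [0, 0, 0]}, {"offset": [0, 0, 0], "rot": [0, 0, 0]}, {"offset": [0, 0, 0], "rot": [0, 0, 0]}, {"offset": [0, 0, 0], "rot": [0, 0, 0]}], hand=0.05, newtons=15)

```text
time: 3.9
position: [0.4956, 0.3576, 0.1129]
tool_rot: [0.456, 0.89, -0.002, -0.001]
ft_force: [-2.2, -3.7, 5.4]
grip_width: 0.0134
grip_force: 15.0
```

apply_moves(series=[{"offset": [-1.6, -1.15, 0], "rot": [0, 0, 0]}, {"offset": [-3.2, -2.3, 0], "rot": [0, 0, 0]}, {"offset": [-4.8, -3.45, 0], "rot": [0, 0, 0]}, {"offset": [-6.4, -4.6, 0], "rot": [0, 0, 0]}, {"offset": [-8, -5.75, 0], "rot": [0, 0, 0]}, {"offset": [-9.6, -6.9, 0], "rot": [0, 0, 0]}, {"offset": [-11.2, -8, 0], "rot": [0, 0, 0]}, {"offset": [-12.2, -8.7, 0], "rot": [0, 0, 0]}, {"offset": [-12.8, -9.2, 0], "rot": [0, 0, 0]}, {"offset": [-12.8, -9.2, 0], "rot": [0, 0, 0]}, {"offset": [-12.8, -9.2, 0], "rot": [0, 0, 0]}, {"offset": [-12.8, -9.2, 0], "rot": [0, 0, 0]}])

```text
time: 5.1
position: [0.3686, 0.2662, 0.1129]
tool_rot: [0.456, 0.89, -0.001, -0.001]
ft_force: [-1.5, -2.1, 7.5]
grip_width: 0.013
grip_force: 15.0
```

apply_moves(series=[{"offset": [0, 0, 0], "rot": [0, 0, 0]}, {"offset": [0, 0, 0], "rot": [0, 0, 0]}, {"offset": [0, 0, 0], "rot": [0, 0, 0]}, {"offset": [0, 0, 3], "rot": [0, 0, 0]}, {"offset": [0, 0, 7], "rot": [0, 0, 0]}, {"offset": [0, 0, 12], "rot": [0, 0, 0]}, {"offset": [0, 0, 14], "rot": [0, 0, 0]}, {"offset": [0, 0, 14], "rot": [0, 0, 0]}], hand=0.42)

```text
time: 5.9
position: [0.3713, 0.2677, 0.2557]
tool_rot: [0.457, 0.89, 0.003, 0.003]
ft_force: [0.7, 0.1, -0.5]
grip_width: 0.0363
grip_force: 0.0
```

Run:
```python
from h import *
st()
for c in ['scene','wrist','top']:
    im=vision.camera(c); cv2.imwrite(f'pics/{c}2.png',im[:,:,::-1])
    for q in ['drawer_handle','basket','timer_grip','lemon','garlic_1']: print(c,q,[(np.round(d['centre'],3).tolist(),round(d['conf'],2)) for d in nets.spot_point(c,q)])
```

```text
t 5.9 p [0.3713 0.2677 0.2557] closing deg 35.67 tilt z [ 0.007  0.003 -1.   ] F [ 0.7  0.1 -0.5] w 0.0363 gf 0.0
scene drawer_handle [([0.364, 0.27, 0.102], 0.74), ([0.703, 0.214, -0.001], 0.24)]
scene basket [([0.474, 0.349, 0.027], 0.71)]
scene timer_grip [([0.626, 0.337, 0.169], 0.64)]
scene lemon [([0.412, -0.05, 0.001], 0.52)]
scene garlic_1 [([0.375, -0.258, -0.005], 0.53), ([0.394, -0.163, 0.004], 0.53), ([0.443, 0.052, -0.004], 0.41)]
wrist drawer_handle [([0.366, 0.27, 0.1], 0.58)]
wrist basket [([0.476, 0.344, 0.02], 0.64)]
wrist timer_grip []
wrist lemon []
wrist garlic_1 [([0.445, 0.056, 0.001], 0.59)]
top drawer_handle [([0.368, 0.27, 0.098], 0.6)]
top basket [([0.474, 0.347, 0.018], 0.93), ([0.373, -0.259, 0.004], 0.69), ([0.37, 0.266, 0.097], 0.6)]
top timer_grip [([0.443, 0.638, 0.002], 0.72), ([0.633, 0.336, 0.171], 0.55)]
top lemon [([0.414, -0.049, -0.001], 0.6)]
top garlic_1 [([0.406, -0.164, -0.0], 0.69), ([0.374, -0.255, 0.002], 0.65), ([0.449, 0.055, -0.001], 0.58), ([0.522, -0.032, -0.004], 0.45)]
```

The drawer is open to about 157 mm, with the basket centre at (0.474,0.346). I take the lemon first.

apply_moves(series=[{"offset": [4.2, -31.7, -5], "rot": [0, 0, -30.5]}, {"offset": [4.2, -31.7, -5], "rot": [0, 0, -30.5]}, {"offset": [4.2, -31.7, -5], "rot": [0, 0, -30.5]}, {"offset": [4.2, -31.7, -5], "rot": [0, 0, -30.5]}, {"offset": [4.2, -31.7, -5], "rot": [0, 0, -30.5]}, {"offset": [4.2, -31.7, -5], "rot": [0, 0, -30.5]}, {"offset": [4.2, -31.7, -5], "rot": [0, 0, -30.5]}, {"offset": [4.2, -31.7, -5], "rot": [0, 0, -30.5]}, {"offset": [4.2, -31.7, -5], "rot": [0, 0, -30.5]}, {"offset": [4.2, -31.7, -5], "rot": [0, 0, -30.5]}], hand=1)

```text
time: 7.8
position: [0.4108, -0.0492, 0.2026]
tool_rot: [0.674, 0.739, 0.0, -0.0]
ft_force: [0.2, -0.3, -0.3]
grip_width: 0.0863
grip_force: 0.0
```

Run:
```python
from h import *
st()
im=vision.camera('wrist'); cv2.imwrite('pics/wrist3.png',im[:,:,::-1])
for q in ['lemon','garlic_1']: print(q,[(np.round(d['centre'],4).tolist(),round(d['conf'],2)) for d in nets.spot_point('wrist',q)])
```

```text
t 7.8 p [ 0.4108 -0.0492  0.2026] closing deg 5.22 tilt z [-0.001  0.001 -1.   ] F [ 0.2 -0.3 -0.3] w 0.0863 gf 0.0
lemon [([0.4069, -0.0491, 0.0013], 0.9)]
garlic_1 [([0.5213, -0.0316, 0.0018], 0.95), ([0.4461, 0.054, 0.0012], 0.94), ([0.3985, -0.1638, -0.0012], 0.75)]
```

View pics/wrist3.png

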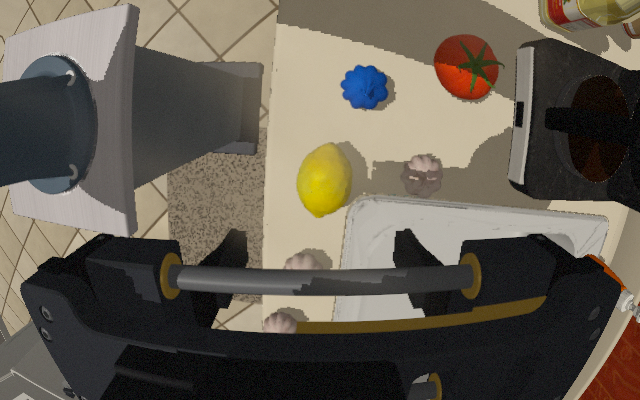

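The wrist view shows the lemon at (325,180) between the finger lines, garlic at (423,174), the blue bulb at (365,88) and the tomato at (466,67). I descend and grip.

apply_moves(series=[{"offset": [0, 0, -5], "rot": [0, 0, -3]}, {"offset": [0, 0, -10], "rot": [0, 0, -3]}, {"offset": [0, 0, -14], "rot": [0, 0, -3]}, {"offset": [0, 0, -17], "rot": [0, 0, -3]}, {"offset": [0, 0, -17], "rot": [0, 0, -3]}, {"offset": [0, 0, -17], "rot": [0, 0, -3]}])

```text
time: 8.55
position: [0.4112, -0.0496, 0.0326]
tool_rot: [0.693, 0.721, -0.0, -0.001]
ft_force: [0.2, -0.3, -0.4]
grip_width: 0.0867
grip_force: 0.0
```

apply_moves(series=[{"offset": [0, 0, 0], "rot": [0, 0, 0]}, {"offset": [0, 0, 0], "rot": [0, 0, 0]}, {"offset": [0, 0, 0], "rot": [0, 0, 0]}, {"offset": [0, 0, 0], "rot": [0, 0, 0]}, {"offset": [0, 0, 0], "rot": [0, 0, 0]}, {"offset": [0, 0, 0], "rot": [0, 0, 0]}, {"offset": [0, 0, 5], "rot": [0, 0, 0]}, {"offset": [0, 0, 10], "rot": [0, 0, 0]}, {"offset": [0, 0, 15], "rot": [0, 0, 0]}, {"offset": [0, 0, 17], "rot": [0, 0, 0]}, {"offset": [0, 0, 17], "rot": [0, 0, 0]}, {"offset": [0, 0, 17], "rot": [0, 0, 0]}], hand=0.3, newtons=20)

```text
time: 9.75
position: [0.4107, -0.05, 0.2023]
tool_rot: [0.694, 0.72, -0.0, -0.0]
ft_force: [-0.5, 0.6, -1.0]
grip_width: 0.0547
grip_force: 19.9
```

apply_moves(series=[{"offset": [1.9, 45.7, 1], "rot": [0, 0, -56.5]}, {"offset": [1.9, 45.7, 1], "rot": [0, 0, -56.5]}, {"offset": [1.9, 45.7, 1], "rot": [0, 0, -56.5]}, {"offset": [1.9, 45.7, 1], "rot": [0, 0, -56.5]}, {"offset": [1.9, 45.7, 1], "rot": [0, 0, -56.5]}, {"offset": [1.9, 45.7, 1], "rot": [0, 0, -56.5]}, {"offset": [1.9, 45.7, 1], "rot": [0, 0, -56.5]}, {"offset": [1.9, 45.7, 1], "rot": [0, 0, -56.5]}, {"offset": [1.9, 45.7, 1], "rot": [0, 0, -56.5]}, {"offset": [1.9, 45.7, 1], "rot": [0, 0, -56.5]}, {"offset": [1.9, 45.7, 1], "rot": [0, 0, -56.5]}, {"offset": [1.9, 45.7, 1], "rot": [0, 0, -56.5]}, {"offset": [1.9, 45.7, 1], "rot": [0, 0, -56.5]}])

```text
time: 11.05
position: [0.4288, 0.4057, 0.2096]
tool_rot: [0.952, 0.307, -0.003, 0.001]
ft_force: [-0.0, -0.1, -0.8]
grip_width: 0.0543
grip_force: 19.9
```

Run:
```python
from h import *
st()
im=vision.camera('wrist'); cv2.imwrite('pics/wrist4.png',im[:,:,::-1])
for q in ['basket','lemon','drawer_handle']: print(q,[(np.round(d['centre'],4).tolist(),round(d['conf'],2)) for d in nets.spot_point('wrist',q)])
```

```text
t 11.05 p [0.4288 0.4057 0.2096] closing deg -54.28 tilt z [-0.005 -0.004 -1.   ] F [-0.  -0.1 -0.8] w 0.0543 gf 19.9
basket [([0.4763, 0.3458, 0.0214], 0.72)]
lemon [([0.4276, 0.4039, 0.1759], 0.79)]
drawer_handle [([0.3676, 0.2688, 0.0987], 0.94)]
```

View pics/wrist4.png

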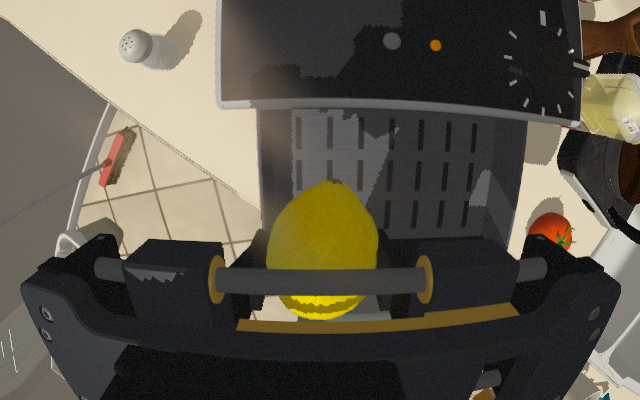

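The wrist view shows the lemon held over the left part of the open basket (basket at columns 260-525, rows 110-240). The dial's white pointer is at (580,67), pointing right, with the large mark at (543,18). I lower and release.

apply_moves(series=[{"offset": [0, 0.2, -4], "rot": [0, 0, 0]}, {"offset": [0, 0.2, -8], "rot": [0, 0, 0]}, {"offset": [0, 0.2, -11], "rot": [0, 0, 0]}, {"offset": [0, 0.2, -13.6], "rot": [0, 0, 0]}, {"offset": [0, 0.2, -13.6], "rot": [0, 0, 0]}, {"offset": [0, 0.2, -13.6], "rot": [0, 0, 0]}])

```text
time: 11.85
position: [0.4307, 0.408, 0.0768]
tool_rot: [0.952, 0.306, -0.0, 0.0]
ft_force: [0.1, 0.2, -1.2]
grip_width: 0.055
grip_force: 19.9
```

apply_moves(series=[{"offset": [0, 0, 0], "rot": [0, 0, 0]}, {"offset": [0, 0, 0], "rot": [0, 0, 0]}, {"offset": [0, 0, 0], "rot": [0, 0, 0]}, {"offset": [0, 0, 4], "rot": [0, 0, 0]}, {"offset": [0, 0, 8], "rot": [0, 0, 0]}, {"offset": [0, 0, 12], "rot": [0, 0, 0]}, {"offset": [0, 0, 14], "rot": [0, 0, 0]}, {"offset": [0, 0, 14], "rot": [0, 0, 0]}, {"offset": [0, 0, 14], "rot": [0, 0, 0]}], hand=0.74)

```text
time: 12.75
position: [0.4301, 0.4087, 0.2172]
tool_rot: [0.952, 0.306, 0.001, -0.0]
ft_force: [-0.1, -0.1, -0.2]
grip_width: 0.0643
grip_force: 0.0
```

Run:
```python
from h import *
st()
for c in ['wrist','top','scene']:
  im=vision.camera(c)
  for q in ['lemon','garlic_1']: print(c,q,[(np.round(d['centre'],4).tolist(),round(d['conf'],2)) for d in nets.spot_point(c,q)])
```

```text
t 12.75 p [0.4301 0.4087 0.2172] closing deg -54.33 tilt z [ 0.001  0.001 -1.   ] F [-0.1 -0.1 -0.2] w 0.0643 gf 0.0
wrist lemon [([0.4274, 0.4093, 0.0243], 0.73)]
wrist garlic_1 []
top lemon []
top garlic_1 [([0.4512, 0.0548, 0.0024], 0.64), ([0.5231, -0.0378, -0.0029], 0.55), ([0.3723, -0.2575, 0.0003], 0.47), ([0.4037, -0.1604, 0.0009], 0.46), ([0.6319, 0.3363, 0.168], 0.35)]
scene lemon [([0.4345, 0.4082, 0.0246], 0.51)]
scene garlic_1 [([0.3832, -0.4127, -0.0012], 0.74), ([0.5263, -0.0346, 0.0012], 0.68), ([0.3756, -0.2571, -0.0009], 0.6), ([0.445, 0.0492, -0.0018], 0.58), ([0.3972, -0.1649, 0.0031], 0.56)]
```

apply_moves(series=[{"offset": [9.2, -44.2, 2], "rot": [0, 0, 144.3]}, {"offset": [9.2, -44.2, 2], "rot": [0, 0, 144.3]}, {"offset": [9.2, -44.2, 2], "rot": [0, 0, 144.3]}, {"offset": [9.2, -44.2, 2], "rot": [0, 0, 144.3]}, {"offset": [9.2, -44.2, 2], "rot": [0, 0, 144.3]}, {"offset": [9.2, -44.2, 2], "rot": [0, 0, 144.3]}, {"offset": [9.2, -44.2, 2], "rot": [0, 0, 144.3]}, {"offset": [9.2, -44.2, 2], "rot": [0, 0, 144.3]}, {"offset": [9.2, -44.2, 2], "rot": [0, 0, 144.3]}, {"offset": [9.2, -44.2, 2], "rot": [0, 0, 144.3]}, {"offset": [9.2, -44.2, 2], "rot": [0, 0, 144.3]}, {"offset": [9.2, -44.2, 2], "rot": [0, 0, 144.3]}, {"offset": [9.2, -44.2, 2], "rot": [0, 0, 144.3]}, {"offset": [9.2, -44.2, 2], "rot": [0, 0, 144.3]}, {"offset": [9.2, -44.2, 2], "rot": [0, 0, 144.3]}, {"offset": [9.2, -44.2, 2], "rot": [0, 0, 144.3]}, {"offset": [9.2, -44.2, 2], "rot": [0, 0, 144.3]}, {"offset": [9.2, -44.2, 2], "rot": [0, 0, 144.3]}, {"offset": [9.2, -44.2, 2], "rot": [0, 0, 144.3]}], hand=0.9)

```text
time: 15.1
position: [0.5223, -0.0333, 0.2364]
tool_rot: [0.0, 1.0, 0.0, -0.0]
ft_force: [0.9, 0.3, 0.3]
grip_width: 0.0785
grip_force: 0.0
```

```bash
cat > look.py <<'E'
import sys
from h import *
st(); 
for c in sys.argv[2:]:
  vision.camera(c)
  print(c,[(np.round(d['centre'],4).tolist(),round(d['conf'],2)) for d in nets.spot_point(c,sys.argv[1])])
E
python3 look.py garlic_1 wrist top
```

```text
t 15.1 p [ 0.5223 -0.0333  0.2364] closing deg 89.94 tilt z [-0.  0. -1.] F [0.9 0.3 0.3] w 0.0785 gf 0.0
wrist [([0.4491, 0.0563, -0.0002], 0.95), ([0.3973, -0.1667, 0.002], 0.89), ([0.3726, -0.2606, 0.0011], 0.74), ([0.5224, -0.0318, 0.0027], 0.68)]
top []
```

Aligned with the first garlic. I descend to TCP z 0.030 and grip.

apply_moves(series=[{"offset": [0, 0, -5], "rot": [0, 0, 0]}, {"offset": [0, 0, -10], "rot": [0, 0, 0]}, {"offset": [0, 0, -15], "rot": [0, 0, 0]}, {"offset": [0, 0, -18.5], "rot": [0, 0, 0]}, {"offset": [0, 0, -20.6], "rot": [0, 0, 0]}, {"offset": [0, 0, -20.6], "rot": [0, 0, 0]}, {"offset": [0, 0, -20.6], "rot": [0, 0, 0]}])

```text
time: 16.0
position: [0.5224, -0.0333, 0.0301]
tool_rot: [0.001, 1.0, 0.0, -0.0]
ft_force: [-0.5, -1.1, 0.1]
grip_width: 0.0783
grip_force: 0.0
```

apply_moves(series=[{"offset": [0, 0, 0], "rot": [0, 0, 0]}, {"offset": [0, 0, 0], "rot": [0, 0, 0]}, {"offset": [0, 0, 0], "rot": [0, 0, 0]}, {"offset": [0, 0, 0], "rot": [0, 0, 0]}, {"offset": [0, 0, 0], "rot": [0, 0, 0]}, {"offset": [0, 0, 0], "rot": [0, 0, 0]}, {"offset": [0, 0, 5], "rot": [0, 0, 0]}, {"offset": [0, 0, 10], "rot": [0, 0, 0]}, {"offset": [0, 0, 15], "rot": [0, 0, 0]}, {"offset": [0, 0, 18], "rot": [0, 0, 0]}, {"offset": [0, 0, 18], "rot": [0, 0, 0]}, {"offset": [0, 0, 18], "rot": [0, 0, 0]}], hand=0.25, newtons=10)

```text
time: 17.2
position: [0.5222, -0.0332, 0.211]
tool_rot: [0.0, 1.0, -0.0, 0.0]
ft_force: [0.1, 0.7, -1.0]
grip_width: 0.0475
grip_force: 10.0
```

apply_moves(series=[{"offset": [-2.7, 38.8, 0.5], "rot": [0, 0, 35.6]}, {"offset": [-2.7, 38.8, 0.5], "rot": [0, 0, 35.6]}, {"offset": [-2.7, 38.8, 0.5], "rot": [0, 0, 35.6]}, {"offset": [-2.7, 38.8, 0.5], "rot": [0, 0, 35.6]}, {"offset": [-2.7, 38.8, 0.5], "rot": [0, 0, 35.6]}, {"offset": [-2.7, 38.8, 0.5], "rot": [0, 0, 35.6]}, {"offset": [-2.7, 38.8, 0.5], "rot": [0, 0, 35.6]}, {"offset": [-2.7, 38.8, 0.5], "rot": [0, 0, 35.6]}, {"offset": [-2.7, 38.8, 0.5], "rot": [0, 0, 35.6]}, {"offset": [-2.7, 38.8, 0.5], "rot": [0, 0, 35.6]}, {"offset": [-2.7, 38.8, -3], "rot": [0, 0, 35.6]}, {"offset": [-2.7, 38.8, -7], "rot": [0, 0, 35.6]}, {"offset": [-2.7, 38.8, -11], "rot": [0, 0, 35.6]}, {"offset": [-2.7, 38.8, -14], "rot": [0, 0, 35.6]}, {"offset": [-2.7, 38.8, -14], "rot": [0, 0, 35.6]}, {"offset": [-2.7, 38.8, -14], "rot": [0, 0, 35.6]}])

```text
time: 18.8
position: [0.4952, 0.3531, 0.0699]
tool_rot: [-0.304, 0.953, -0.0, -0.001]
ft_force: [0.7, -0.1, -0.3]
grip_width: 0.0473
grip_force: 10.0
```

```bash
python3 look.py garlic_1 scene; python3 look.py lemon scene
```

```text
t 18.8 p [0.4952 0.3531 0.0699] closing deg 125.45 tilt z [-0.002 -0.001 -1.   ] F [ 0.7 -0.1 -0.3] w 0.0473 gf 10.0
scene [([0.3988, -0.1641, -0.0003], 0.71), ([0.4465, 0.0507, -0.0033], 0.61), ([0.496, 0.354, 0.0376], 0.55), ([0.3785, -0.2594, -0.0007], 0.5)]
t 18.9 p [0.4967 0.3544 0.0721] closing deg 125.5 tilt z [ 0.002  0.001 -1.   ] F [ 0.1  1.1 -0.3] w 0.0476 gf 10.0
scene [([0.4317, 0.4071, 0.0252], 0.51)]
```

apply_moves(series=[{"offset": [0, 0, -0.5], "rot": [0, 0, 0]}, {"offset": [0, 0, -0.5], "rot": [0, 0, 0]}, {"offset": [0, 0, -0.5], "rot": [0, 0, 0]}, {"offset": [0, 0, 4], "rot": [0, 0, 0]}, {"offset": [0, 0, 9], "rot": [0, 0, 0]}, {"offset": [0, 0, 14], "rot": [0, 0, 0]}, {"offset": [-9.8, -51.8, 14], "rot": [0, 0, -35.5]}, {"offset": [-9.8, -51.8, 14], "rot": [0, 0, -35.5]}, {"offset": [-9.8, -51.8, 14], "rot": [0, 0, -35.5]}, {"offset": [-9.8, -51.8, 14], "rot": [0, 0, -35.5]}, {"offset": [-9.8, -51.8, 14], "rot": [0, 0, -35.5]}, {"offset": [-9.8, -51.8, 14], "rot": [0, 0, -35.5]}, {"offset": [-9.8, -51.8, 14], "rot": [0, 0, -35.5]}, {"offset": [-9.8, -51.8, 14], "rot": [0, 0, -35.5]}, {"offset": [-9.8, -51.8, 14], "rot": [0, 0, -35.5]}, {"offset": [-9.8, -51.8, 14], "rot": [0, 0, -35.5]}, {"offset": [-9.8, -51.8, 14], "rot": [0, 0, -35.5]}, {"offset": [-9.8, -51.8, 14], "rot": [0, 0, -35.5]}, {"offset": [-9.8, -51.8, 14], "rot": [0, 0, -35.5]}, {"offset": [-9.8, -51.8, 14], "rot": [0, 0, -35.5]}], hand=0.7)

```text
time: 21.0
position: [0.397, -0.162, 0.2105]
tool_rot: [-0.001, 1.0, 0.0, -0.0]
ft_force: [-0.2, 0.8, 0.1]
grip_width: 0.0609
grip_force: 0.0
```

```bash
python3 look.py garlic_1 wrist top; python3 look.py lemon top
```

```text
t 21.0 p [ 0.397  -0.162   0.2105] closing deg 90.11 tilt z [-0.001  0.001 -1.   ] F [-0.2  0.8  0.1] w 0.0609 gf 0.0
wrist [([0.4471, 0.056, 0.0001], 0.95), ([0.3709, -0.2597, -0.0007], 0.78), ([0.3986, -0.1624, 0.0002], 0.66), ([0.4995, 0.3573, 0.026], 0.66)]
top [([0.3714, 0.2656, 0.0941], 0.56), ([0.4519, 0.0546, 0.0023], 0.51), ([0.5007, 0.357, 0.0228], 0.5), ([0.4435, 0.6406, 0.0037], 0.26)]
t 21.2 p [ 0.3974 -0.1621  0.2106] closing deg 90.18 tilt z [-0.  0. -1.] F [-0.1  0.2 -0.5] w 0.0608 gf 0.0
top [([0.4345, 0.4081, 0.0274], 0.75), ([0.4724, 0.3477, 0.0236], 0.59)]
```

apply_moves(series=[{"offset": [0.1, -0.1, -5], "rot": [0, 0, 0]}, {"offset": [0.1, -0.1, -10], "rot": [0, 0, 0]}, {"offset": [0.1, -0.1, -14], "rot": [0, 0, 0]}, {"offset": [0.1, -0.1, -18], "rot": [0, 0, 0]}, {"offset": [0.1, -0.1, -18], "rot": [0, 0, 0]}, {"offset": [0.1, -0.1, -18], "rot": [0, 0, 0]}], hand=0.9)

```text
time: 21.9
position: [0.398, -0.1637, 0.0303]
tool_rot: [-0.001, 1.0, 0.001, -0.001]
ft_force: [0.0, 0.3, -0.7]
grip_width: 0.0781
grip_force: 0.0
```

apply_moves(series=[{"offset": [0, 0, 0], "rot": [0, 0, 0]}, {"offset": [0, 0, 0], "rot": [0, 0, 0]}, {"offset": [0, 0, 0], "rot": [0, 0, 0]}, {"offset": [0, 0, 0], "rot": [0, 0, 0]}, {"offset": [0, 0, 0], "rot": [0, 0, 0]}, {"offset": [0, 0, 0], "rot": [0, 0, 0]}, {"offset": [0, 0, 5], "rot": [0, 0, 0]}, {"offset": [0, 0, 10], "rot": [0, 0, 0]}, {"offset": [0, 0, 15], "rot": [0, 0, 0]}, {"offset": [0, 0, 18], "rot": [0, 0, 0]}, {"offset": [0, 0, 18], "rot": [0, 0, 0]}, {"offset": [0, 0, 18], "rot": [0, 0, 0]}], hand=0.25)

```text
time: 23.1
position: [0.3982, -0.1642, 0.211]
tool_rot: [-0.0, 1.0, -0.0, 0.001]
ft_force: [0.6, 0.4, -0.5]
grip_width: 0.0469
grip_force: 10.0
```

apply_moves(series=[{"offset": [14.3, 45.4, 1], "rot": [0, 0, 35.5]}, {"offset": [14.3, 45.4, 1], "rot": [0, 0, 35.5]}, {"offset": [14.3, 45.4, 1], "rot": [0, 0, 35.5]}, {"offset": [14.3, 45.4, 1], "rot": [0, 0, 35.5]}, {"offset": [14.3, 45.4, 1], "rot": [0, 0, 35.5]}, {"offset": [14.3, 45.4, 1], "rot": [0, 0, 35.5]}, {"offset": [14.3, 45.4, 1], "rot": [0, 0, 35.5]}, {"offset": [14.3, 45.4, 1], "rot": [0, 0, 35.5]}, {"offset": [14.3, 45.4, 1], "rot": [0, 0, 35.5]}, {"offset": [14.3, 45.4, 1], "rot": [0, 0, 35.5]}, {"offset": [14.3, 45.4, 1], "rot": [0, 0, 35.5]}, {"offset": [14.3, 45.4, 1], "rot": [0, 0, 35.5]}, {"offset": [14.3, 45.4, 1], "rot": [0, 0, 35.5]}, {"offset": [14.3, 45.4, -3], "rot": [0, 0, 35.5]}, {"offset": [14.3, 45.4, -7], "rot": [0, 0, 35.5]}, {"offset": [14.3, 45.4, -11], "rot": [0, 0, 35.5]}, {"offset": [14.3, 45.4, -14.3], "rot": [0, 0, 35.5]}, {"offset": [14.3, 45.4, -14.3], "rot": [0, 0, 35.5]}, {"offset": [14.3, 45.4, -14.3], "rot": [0, 0, 35.5]}])

```text
time: 25.0
position: [0.5412, 0.2885, 0.0675]
tool_rot: [-0.305, 0.953, -0.0, -0.001]
ft_force: [0.7, -0.8, 0.6]
grip_width: 0.0467
grip_force: 10.0
```

```bash
python3 look.py garlic_1 scene wrist
```

```text
t 25.0 p [0.5412 0.2885 0.0675] closing deg 125.46 tilt z [-0.002 -0.001 -1.   ] F [ 0.7 -0.8  0.6] w 0.0467 gf 10.0
scene [([0.5401, 0.287, 0.0408], 0.53), ([0.4433, 0.0517, -0.0049], 0.49), ([0.3755, -0.2564, -0.004], 0.48)]
wrist [([0.5026, 0.3595, 0.0258], 0.87)]
```

apply_moves(series=[{"offset": [0, 0, -0.4], "rot": [0, 0, 0]}, {"offset": [0, 0, -0.4], "rot": [0, 0, 0]}, {"offset": [0, 0, -0.4], "rot": [0, 0, 0]}, {"offset": [0, 0, 4], "rot": [0, 0, 0]}, {"offset": [0, 0, 9], "rot": [0, 0, 0]}, {"offset": [0, 0, 14.3], "rot": [0, 0, 0]}, {"offset": [-16.8, -54.6, 14.3], "rot": [0, 0, -80.5]}, {"offset": [-16.8, -54.6, 14.3], "rot": [0, 0, -80.5]}, {"offset": [-16.8, -54.6, 14.3], "rot": [0, 0, -80.5]}, {"offset": [-16.8, -54.6, 14.3], "rot": [0, 0, -80.5]}, {"offset": [-16.8, -54.6, 14.3], "rot": [0, 0, -80.5]}, {"offset": [-16.8, -54.6, 14.3], "rot": [0, 0, -80.5]}, {"offset": [-16.8, -54.6, 14.3], "rot": [0, 0, -80.5]}, {"offset": [-16.8, -54.6, 14.3], "rot": [0, 0, -80.5]}, {"offset": [-16.8, -54.6, 14.3], "rot": [0, 0, -80.5]}, {"offset": [-16.8, -54.6, 14.3], "rot": [0, 0, -80.5]}, {"offset": [-16.8, -54.6, 14.3], "rot": [0, 0, -80.5]}, {"offset": [-16.8, -54.6, 14.3], "rot": [0, 0, -80.5]}, {"offset": [-16.8, -54.6, 14.3], "rot": [0, 0, -80.5]}, {"offset": [-16.8, -54.6, 14.3], "rot": [0, 0, -80.5]}], hand=0.7)

```text
time: 27.2
position: [0.373, -0.256, 0.2105]
tool_rot: [0.383, 0.924, 0.0, -0.0]
ft_force: [-0.6, -0.4, -0.6]
grip_width: 0.0607
grip_force: 0.0
```

```bash
python3 look.py garlic_1 wrist top scene
```

```text
t 27.2 p [ 0.373  -0.256   0.2105] closing deg 44.97 tilt z [-0.     0.001 -1.   ] F [-0.6 -0.4 -0.6] w 0.0607 gf 0.0
wrist [([0.4472, 0.0546, -0.0012], 0.61), ([0.3719, -0.2582, 0.0008], 0.56)]
top [([0.4476, 0.0552, -0.0031], 0.49), ([0.4978, 0.3558, 0.0209], 0.44), ([0.5525, 0.2942, 0.0249], 0.43)]
scene [([0.3759, -0.2573, -0.0043], 0.61), ([0.4446, 0.0518, -0.002], 0.45)]
```

apply_moves(series=[{"offset": [0, -0.1, -5], "rot": [0, 0, 0]}, {"offset": [0, -0.1, -10], "rot": [0, 0, 0]}, {"offset": [0, -0.1, -14], "rot": [0, 0, 0]}, {"offset": [0, -0.1, -18], "rot": [0, 0, 0]}, {"offset": [0, -0.1, -18], "rot": [0, 0, 0]}, {"offset": [0, -0.1, -18], "rot": [0, 0, 0]}], hand=0.88)

```text
time: 28.1
position: [0.3733, -0.2565, 0.0304]
tool_rot: [0.382, 0.924, 0.001, -0.001]
ft_force: [1.4, -0.5, 0.3]
grip_width: 0.0761
grip_force: 0.0
```

apply_moves(series=[{"offset": [0, 0, 0], "rot": [0, 0, 0]}, {"offset": [0, 0, 0], "rot": [0, 0, 0]}, {"offset": [0, 0, 0], "rot": [0, 0, 0]}, {"offset": [0, 0, 0], "rot": [0, 0, 0]}, {"offset": [0, 0, 0], "rot": [0, 0, 0]}, {"offset": [0, 0, 0], "rot": [0, 0, 0]}, {"offset": [0, 0, 5], "rot": [0, 0, 0]}, {"offset": [0, 0, 10], "rot": [0, 0, 0]}, {"offset": [0, 0, 15], "rot": [0, 0, 0]}, {"offset": [0, 0, 18], "rot": [0, 0, 0]}, {"offset": [0, 0, 18], "rot": [0, 0, 0]}, {"offset": [0, 0, 18], "rot": [0, 0, 0]}], hand=0.25)

```text
time: 29.3
position: [0.3732, -0.2571, 0.211]
tool_rot: [0.382, 0.924, -0.0, 0.001]
ft_force: [1.1, 0.3, -1.0]
grip_width: 0.0465
grip_force: 10.0
```

apply_moves(series=[{"offset": [9.8, 54.5, 1], "rot": [0, 0, 80.5]}, {"offset": [9.8, 54.5, 1], "rot": [0, 0, 80.5]}, {"offset": [9.8, 54.5, 1], "rot": [0, 0, 80.5]}, {"offset": [9.8, 54.5, 1], "rot": [0, 0, 80.5]}, {"offset": [9.8, 54.5, 1], "rot": [0, 0, 80.5]}, {"offset": [9.8, 54.5, 1], "rot": [0, 0, 80.5]}, {"offset": [9.8, 54.5, 1], "rot": [0, 0, 80.5]}, {"offset": [9.8, 54.5, 1], "rot": [0, 0, 80.5]}, {"offset": [9.8, 54.5, 1], "rot": [0, 0, 80.5]}, {"offset": [9.8, 54.5, 1], "rot": [0, 0, 80.5]}, {"offset": [9.8, 54.5, 1], "rot": [0, 0, 80.5]}, {"offset": [9.8, 54.5, 1], "rot": [0, 0, 80.5]}, {"offset": [9.8, 54.5, 1], "rot": [0, 0, 80.5]}, {"offset": [9.8, 54.5, 1], "rot": [0, 0, 80.5]}, {"offset": [9.8, 54.5, 1], "rot": [0, 0, 80.5]}])

```text
time: 30.8
position: [0.4706, 0.286, 0.2196]
tool_rot: [-0.304, 0.953, -0.0, -0.001]
ft_force: [0.8, -0.6, 0.1]
grip_width: 0.0467
grip_force: 10.0
```

```bash
python3 look.py garlic_1 wrist top scene
python3 - <<'E'
from h import *
im=vision.camera('wrist'); cv2.imwrite('pics/wrist5.png',im[:,:,::-1])
E
```

```text
t 30.8 p [0.4706 0.286  0.2196] closing deg 125.45 tilt z [-0.003 -0.001 -1.   ] F [ 0.8 -0.6  0.1] w 0.0467 gf 10.0
wrist [([0.4467, 0.0559, -0.0024], 0.82), ([0.5484, 0.2951, 0.0238], 0.78), ([0.4703, 0.2829, 0.1843], 0.62), ([0.556, 0.093, 0.0022], 0.48)]
top []
scene [([0.4471, 0.0526, -0.0039], 0.57), ([0.4745, 0.3483, 0.0273], 0.44), ([0.5156, 0.3803, 0.0255], 0.39)]
```

View pics/wrist5.png

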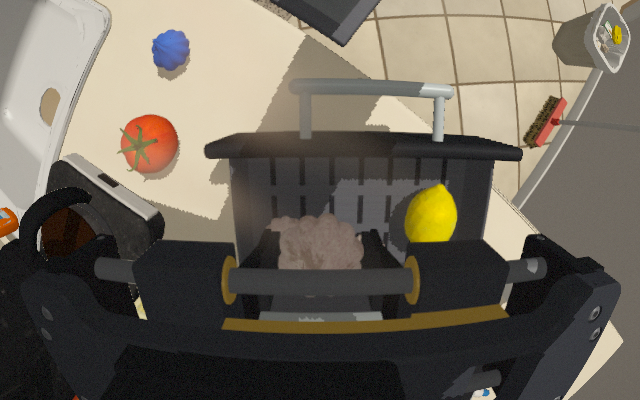

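The wrist view shows the third garlic held at (320,240) over the front middle of the basket. The lemon is at (430,213) inside, and the space below is free.

apply_moves(series=[{"offset": [0, 0.2, -4], "rot": [0, 0, 0]}, {"offset": [0, 0.2, -8], "rot": [0, 0, 0]}, {"offset": [0, 0.2, -12], "rot": [0, 0, 0]}, {"offset": [0, 0.2, -14.5], "rot": [0, 0, 0]}, {"offset": [0, 0.2, -14.5], "rot": [0, 0, 0]}, {"offset": [0, 0.2, -14.5], "rot": [0, 0, 0]}])

```text
time: 31.75
position: [0.4717, 0.2897, 0.0757]
tool_rot: [-0.305, 0.952, -0.0, -0.0]
ft_force: [0.5, 0.4, -0.1]
grip_width: 0.0464
grip_force: 10.0
```

apply_moves(series=[{"offset": [0, 0, 0], "rot": [0, 0, 0]}, {"offset": [0, 0, 0], "rot": [0, 0, 0]}, {"offset": [0, 0, 0], "rot": [0, 0, 0]}, {"offset": [0, 0, 4], "rot": [0, 0, 0]}, {"offset": [0, 0, 8], "rot": [0, 0, 0]}, {"offset": [0, 0, 12], "rot": [0, 0, 0]}, {"offset": [0, 0, 16], "rot": [0, 0, 0]}, {"offset": [-7, -5, 19], "rot": [0, 0, 0]}, {"offset": [-10, -7, 19], "rot": [0, 0, 0]}, {"offset": [-10, -7, 19], "rot": [0, 0, 0]}, {"offset": [-10, -7, 19], "rot": [0, 0, 0]}], hand=0.7)

```text
time: 32.85
position: [0.3676, 0.2183, 0.2667]
tool_rot: [-0.305, 0.952, -0.0, -0.001]
ft_force: [0.7, -1.2, -0.7]
grip_width: 0.0605
grip_force: 0.0
```

```bash
python3 look.py garlic_1 wrist top scene;python3 look.py lemon top scene;python3 look.py drawer_handle wrist scene
python3 - <<'E'
from h import *
a=vision.camera('scene')[:,:,::-1];b=vision.camera('top')[:,:,::-1]
f=lambda i,x,y,w,h:cv2.resize(i[y:y+h,x:x+w],(400,300),interpolation=cv2.INTER_CUBIC)
cv2.imwrite('pics/both6.png',np.vstack([np.hstack([f(a,220,140,120,90),f(a,280,200,120,90)]),np.hstack([f(b,190,180,120,90),f(b,320,180,120,90)])]))
E
```

```text
t 32.85 p [0.3676 0.2183 0.2667] closing deg 125.52 tilt z [-0.001 -0.    -1.   ] F [ 0.7 -1.2 -0.7] w 0.0605 gf 0.0
wrist [([0.4454, 0.0585, 0.002], 0.84), ([0.5473, 0.2929, 0.0256], 0.77), ([0.4713, 0.289, 0.0258], 0.63), ([0.5128, 0.3812, 0.028], 0.63)]
top [([0.5124, 0.3747, 0.0216], 0.47), ([0.473, 0.289, 0.0252], 0.42), ([0.5535, 0.2953, 0.0216], 0.42)]
scene [([0.4722, 0.3461, 0.0275], 0.6), ([0.5147, 0.3799, 0.0266], 0.58), ([0.4457, 0.053, 0.0001], 0.55)]
t 33.15 p [0.3726 0.2202 0.2655] closing deg 125.57 tilt z [ 0.001  0.    -1.   ] F [ 0.1  0.6 -0.4] w 0.0611 gf 0.0
top [([0.4343, 0.4088, 0.0225], 0.72)]
scene [([0.4313, 0.4061, 0.0262], 0.6), ([0.7147, 0.0573, 0.0473], 0.54)]
t 33.35 p [0.3717 0.22   0.2652] closing deg 125.57 tilt z [-0.001 -0.    -1.   ] F [ 0.5 -0.1  0.1] w 0.0608 gf 0.0
wrist [([0.3686, 0.2703, 0.1008], 0.89)]
scene [([0.3659, 0.2692, 0.1012], 0.88)]
```

View pics/both6.png

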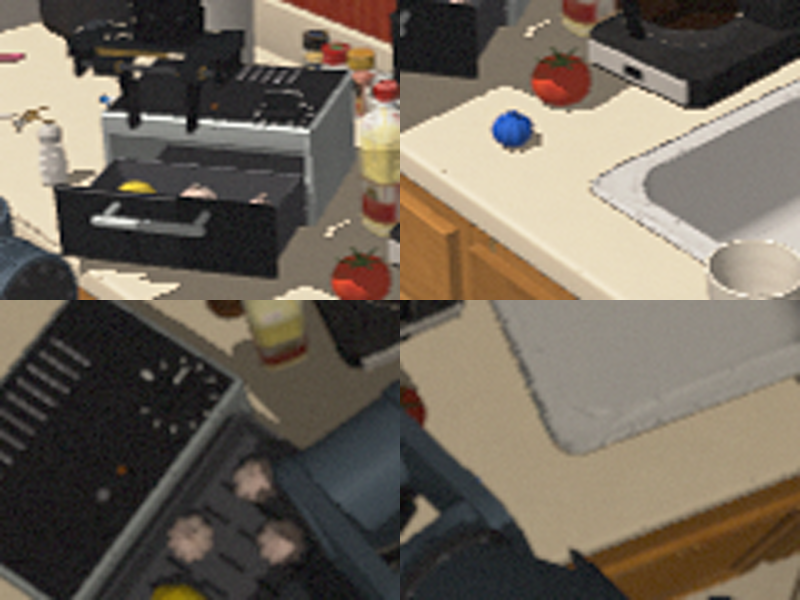

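All three garlics and the lemon are in the basket. The bottom-left panel shows garlics at (190,538), (252,480) and (280,540) and the lemon at (178,597). On the counter only the blue bulb at (512,130) and the tomato remain. I go back to the handle to push the drawer home.

apply_moves(series=[{"offset": [-0.4, 4.9, 0], "rot": [0, 0, -90]}, {"offset": [-0.4, 4.9, 0], "rot": [0, 0, -90]}, {"offset": [-0.4, 4.9, 0], "rot": [0, 0, -90]}, {"offset": [-0.4, 4.9, 0], "rot": [0, 0, -90]}, {"offset": [-0.4, 4.9, 0], "rot": [0, 0, -90]}, {"offset": [-0.4, 4.9, 0], "rot": [0, 0, -90]}, {"offset": [-0.4, 4.9, 0], "rot": [0, 0, -90]}, {"offset": [-0.4, 4.9, 0], "rot": [0, 0, -90]}, {"offset": [-0.4, 4.9, 0], "rot": [0, 0, -90]}, {"offset": [-0.4, 4.9, 0], "rot": [0, 0, -90]}, {"offset": [-0.4, 4.9, 0], "rot": [0, 0, -90]}, {"offset": [-0.4, 4.9, 0], "rot": [0, 0, -90]}, {"offset": [-0.4, 4.9, 0], "rot": [0, 0, -90]}, {"offset": [-0.4, 4.9, 0], "rot": [0, 0, -90]}], hand=0.42)

```text
time: 35.05
position: [0.3673, 0.2687, 0.2655]
tool_rot: [0.457, 0.89, -0.0, -0.0]
ft_force: [0.7, 0.1, -0.4]
grip_width: 0.0364
grip_force: 0.0
```

```bash
python3 look.py drawer_handle wrist top
```

```text
t 35.05 p [0.3673 0.2687 0.2655] closing deg 35.64 tilt z [-0. -0. -1.] F [ 0.7  0.1 -0.4] w 0.0364 gf 0.0
wrist [([0.3664, 0.2699, 0.1011], 0.69)]
top [([0.3677, 0.2673, 0.0951], 0.97), ([0.4339, 0.4086, 0.0219], 0.56)]
```

apply_moves(series=[{"offset": [0, 0, -5], "rot": [0, 0, 0]}, {"offset": [0, 0, -10], "rot": [0, 0, 0]}, {"offset": [0, 0, -13], "rot": [0, 0, 0]}, {"offset": [0, 0, -15.2], "rot": [0, 0, 0]}, {"offset": [0, 0, -15.2], "rot": [0, 0, 0]}, {"offset": [0, 0, -15.2], "rot": [0, 0, 0]}, {"offset": [0, 0, -15.2], "rot": [0, 0, 0]}])

```text
time: 35.95
position: [0.3683, 0.2691, 0.1147]
tool_rot: [0.457, 0.889, 0.001, 0.001]
ft_force: [0.0, 0.1, -0.1]
grip_width: 0.0367
grip_force: 0.0
```

apply_moves(series=[{"offset": [0, 0, 0], "rot": [0, 0, 0]}, {"offset": [0, 0, 0], "rot": [0, 0, 0]}, {"offset": [0, 0, 0], "rot": [0, 0, 0]}, {"offset": [0, 0, 0], "rot": [0, 0, 0]}, {"offset": [0, 0, 0], "rot": [0, 0, 0]}, {"offset": [0, 0, 0], "rot": [0, 0, 0]}], hand=0.05, newtons=15)

```text
time: 36.55
position: [0.3673, 0.2687, 0.1139]
tool_rot: [0.457, 0.889, 0.0, 0.0]
ft_force: [-0.6, -1.1, 6.5]
grip_width: 0.0134
grip_force: 15.0
```

apply_moves(series=[{"offset": [0.6, 0.45, 0], "rot": [0, 0, 0]}, {"offset": [1.6, 1.15, 0], "rot": [0, 0, 0]}, {"offset": [2.6, 1.85, 0], "rot": [0, 0, 0]}, {"offset": [3.6, 2.6, 0], "rot": [0, 0, 0]}, {"offset": [4.6, 3.3, 0], "rot": [0, 0, 0]}, {"offset": [5.6, 4.0, 0], "rot": [0, 0, 0]}, {"offset": [6.6, 4.7, 0], "rot": [0, 0, 0]}, {"offset": [7.6, 5.45, 0], "rot": [0, 0, 0]}, {"offset": [8.6, 6.15, 0], "rot": [0, 0, 0]}, {"offset": [9.6, 6.85, 0], "rot": [0, 0, 0]}, {"offset": [10.6, 7.6, 0], "rot": [0, 0, 0]}, {"offset": [11.6, 8.3, 0], "rot": [0, 0, 0]}, {"offset": [12.2, 8.75, 0], "rot": [0, 0, 0]}, {"offset": [12.8, 9.15, 0], "rot": [0, 0, 0]}, {"offset": [12.8, 9.15, 0], "rot": [0, 0, 0]}, {"offset": [12.8, 9.15, 0], "rot": [0, 0, 0]}])

```text
time: 38.15
position: [0.4941, 0.3597, 0.1139]
tool_rot: [0.457, 0.889, -0.001, -0.001]
ft_force: [-3.2, -1.6, 7.1]
grip_width: 0.0133
grip_force: 15.0
```

apply_moves(series=[{"offset": [0.2, 0.15, 0], "rot": [0, 0, 0]}, {"offset": [0.3, 0.2, 0], "rot": [0, 0, 0]}, {"offset": [0.3, 0.2, 0], "rot": [0, 0, 0]}, {"offset": [0.3, 0.2, 0], "rot": [0, 0, 0]}])

```text
time: 38.55
position: [0.4942, 0.3598, 0.1139]
tool_rot: [0.457, 0.889, -0.005, -0.003]
ft_force: [-6.7, -5.4, 12.1]
grip_width: 0.0133
grip_force: 15.0
```

The drawer is against its stop: force rises with no motion. I release, rise, and view the dial.

apply_moves(series=[{"offset": [-0.3, -0.2, 0], "rot": [0, 0, 0]}, {"offset": [-0.3, -0.2, 0], "rot": [0, 0, 0]}, {"offset": [-0.3, -0.2, 0], "rot": [0, 0, 0]}, {"offset": [-0.3, -0.2, 0], "rot": [0, 0, 0]}, {"offset": [-0.3, -0.2, 4], "rot": [0, 0, 0]}, {"offset": [-0.3, -0.2, 9], "rot": [0, 0, 0]}, {"offset": [-0.3, -0.2, 14], "rot": [0, 0, 0]}, {"offset": [-0.3, -0.2, 18.6], "rot": [0, 0, 0]}, {"offset": [16.6, -6.5, 18.6], "rot": [0, 0, 0]}, {"offset": [16.6, -6.5, 18.6], "rot": [0, 0, 0]}, {"offset": [16.6, -6.5, 18.6], "rot": [0, 0, 0]}, {"offset": [16.6, -6.5, 18.6], "rot": [0, 0, 0]}, {"offset": [16.6, -6.5, 18.6], "rot": [0, 0, 0]}, {"offset": [16.6, -6.5, 18.6], "rot": [0, 0, 0]}, {"offset": [16.6, -6.5, 18.6], "rot": [0, 0, 0]}], hand=0.42)

```text
time: 40.05
position: [0.6631, 0.2979, 0.2992]
tool_rot: [0.457, 0.889, -0.0, -0.001]
ft_force: [0.2, 0.7, -0.1]
grip_width: 0.0368
grip_force: 0.0
```

```bash
python3 look.py drawer_handle wrist top scene;python3 look.py timer_grip wrist scene
python3 - <<'E'
from h import *
im=vision.camera('wrist')[:,:,::-1]; cv2.imwrite('pics/w7.png',im)
print(onplane('top',px('top',[.63,.337,.17]),.17))
E
```

```text
t 40.05 p [0.6631 0.2979 0.2992] closing deg 35.61 tilt z [-0.002  0.    -1.   ] F [ 0.2  0.7 -0.1] w 0.0368 gf 0.0
wrist [([0.4912, 0.362, 0.1007], 0.84)]
top []
scene [([0.4921, 0.3622, 0.1031], 0.87)]
t 40.35 p [0.6637 0.2979 0.3   ] closing deg 35.62 tilt z [ 0.  0. -1.] F [ 0.  -0.1  0.3] w 0.0364 gf 0.0
wrist [([0.6286, 0.3374, 0.1712], 0.57)]
scene [([0.6276, 0.3396, 0.1727], 0.47), ([0.6192, 0.4483, 0.0019], 0.33)]
[0.63  0.337 0.17 ]
```

View pics/w7.png

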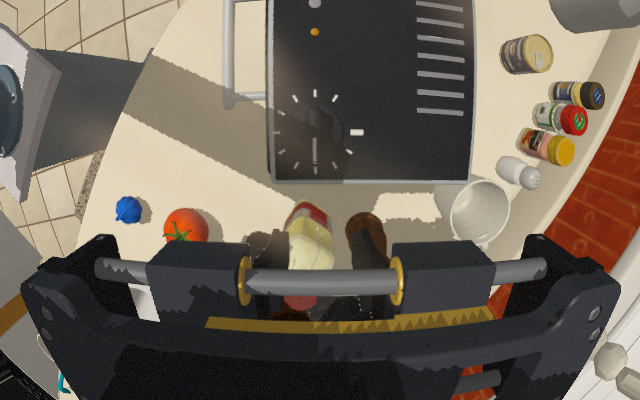

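The dial centre is at (316,130), with the large mark to the right at (357,132), which is the oven's rear. The pointer line points straight down at (315,150), so it sits 90° clockwise, at click 3. It needs +60° clockwise, and the current closing line is already across the bar.

apply_moves(series=[{"offset": [-3.45, 4, 0], "rot": [0, 0, 0]}, {"offset": [-3.45, 4, 0], "rot": [0, 0, 0]}, {"offset": [-3.45, 4, 0], "rot": [0, 0, 0]}, {"offset": [-3.45, 4, -4], "rot": [0, 0, 0]}, {"offset": [-3.45, 4, -8], "rot": [0, 0, 0]}, {"offset": [-3.45, 4, -10], "rot": [0, 0, 0]}, {"offset": [-3.45, 4, -11.8], "rot": [0, 0, 0]}, {"offset": [-3.45, 4, -11.8], "rot": [0, 0, 0]}, {"offset": [-3.45, 4, -11.8], "rot": [0, 0, 0]}, {"offset": [-3.45, 4, -11.8], "rot": [0, 0, 0]}])

```text
time: 41.6
position: [0.6306, 0.3368, 0.1822]
tool_rot: [0.458, 0.889, 0.0, 0.0]
ft_force: [-0.9, -0.1, 0.0]
grip_width: 0.0367
grip_force: 0.0
```

apply_moves(series=[{"offset": [0, 0, 0], "rot": [0, 0, 0]}, {"offset": [0, 0, 0], "rot": [0, 0, 0]}, {"offset": [0, 0, 0], "rot": [0, 0, 0]}, {"offset": [0, 0, 0], "rot": [0, 0, 0]}, {"offset": [0, 0, 0], "rot": [0, 0, 0]}, {"offset": [0, 0, 0], "rot": [0, 0, 0]}, {"offset": [0, 0, 0], "rot": [0, 0, 0]}], hand=0.03, newtons=20)

```text
time: 42.3
position: [0.6297, 0.3371, 0.1818]
tool_rot: [0.457, 0.889, -0.0, -0.0]
ft_force: [-1.4, -0.5, 2.6]
grip_width: 0.0131
grip_force: 20.0
```

Gripped at 13.1 mm, the bar's thickness. I turn 60° clockwise.

apply_moves(series=[{"offset": [0, 0, 0], "rot": [0, 0, -6]}, {"offset": [0, 0, 0], "rot": [0, 0, -12]}, {"offset": [0, 0, 0], "rot": [0, 0, -18]}, {"offset": [0, 0, 0], "rot": [0, 0, -24]}, {"offset": [0, 0, 0], "rot": [0, 0, -30]}, {"offset": [0, 0, 0], "rot": [0, 0, -36]}, {"offset": [0, 0, 0], "rot": [0, 0, -42]}, {"offset": [0, 0, 0], "rot": [0, 0, -48]}, {"offset": [0, 0, 0], "rot": [0, 0, -54]}, {"offset": [0, 0, 0], "rot": [0, 0, -60]}, {"offset": [0, 0, 0], "rot": [0, 0, -61]}, {"offset": [0, 0, 0], "rot": [0, 0, -61]}, {"offset": [0, 0, 0], "rot": [0, 0, -61]}, {"offset": [0, 0, 0], "rot": [0, 0, -61]}])

```text
time: 43.7
position: [0.6277, 0.3369, 0.1818]
tool_rot: [0.845, 0.534, -0.002, -0.001]
ft_force: [-4.9, -1.5, 4.6]
grip_width: 0.013
grip_force: 20.0
```

apply_moves(series=[{"offset": [0, 0, 0], "rot": [0, 0, 0]}, {"offset": [0, 0, 0], "rot": [0, 0, 0]}, {"offset": [0, 0, 0], "rot": [0, 0, 0]}, {"offset": [0, 0, 0], "rot": [0, 0, 0]}, {"offset": [0, 0, 4], "rot": [0, 0, 0]}, {"offset": [0, 0, 9], "rot": [0, 0, 0]}, {"offset": [0, 0, 12], "rot": [0, 0, 0]}, {"offset": [3.4, -4, 12], "rot": [0, 0, 61]}, {"offset": [3.4, -4, 12], "rot": [0, 0, 61]}, {"offset": [3.4, -4, 12], "rot": [0, 0, 61]}, {"offset": [3.4, -4, 12], "rot": [0, 0, 61]}, {"offset": [3.4, -4, 12], "rot": [0, 0, 61]}, {"offset": [3.4, -4, 12], "rot": [0, 0, 61]}, {"offset": [3.4, -4, 12], "rot": [0, 0, 61]}, {"offset": [3.4, -4, 12], "rot": [0, 0, 61]}, {"offset": [3.4, -4, 12], "rot": [0, 0, 61]}, {"offset": [3.4, -4, 12], "rot": [0, 0, 61]}], hand=0.42)

```text
time: 45.4
position: [0.6639, 0.2972, 0.3015]
tool_rot: [0.458, 0.889, 0.0, 0.0]
ft_force: [0.2, 0.9, -0.3]
grip_width: 0.0366
grip_force: 0.0
```

```bash
python3 look.py drawer_handle wrist top scene; python3 look.py garlic_1 scene
python3 - <<'E'
from h import *
im=vision.camera('wrist')[:,:,::-1]; cv2.imwrite('pics/w8.png',cv2.resize(im[0:200,210:480],None,fx=2.8,fy=2.8,interpolation=cv2.INTER_CUBIC))
cv2.imwrite('pics/s8.png',vision.camera('scene')[:,:,::-1])
E
```

```text
t 45.4 p [0.6639 0.2972 0.3015] closing deg 35.43 tilt z [ 0.  0. -1.] F [ 0.2  0.9 -0.3] w 0.0366 gf 0.0
wrist [([0.4938, 0.363, 0.0995], 0.96)]
top [([0.4986, 0.3591, 0.094], 0.8)]
scene [([0.4927, 0.3606, 0.102], 0.71)]
t 45.7 p [0.6639 0.2972 0.3016] closing deg 35.53 tilt z [ 0.  0. -1.] F [ 0.4 -0.6  0.3] w 0.0366 gf 0.0
scene [([0.4456, 0.0528, -0.0025], 0.63)]
```

View pics/w8.png

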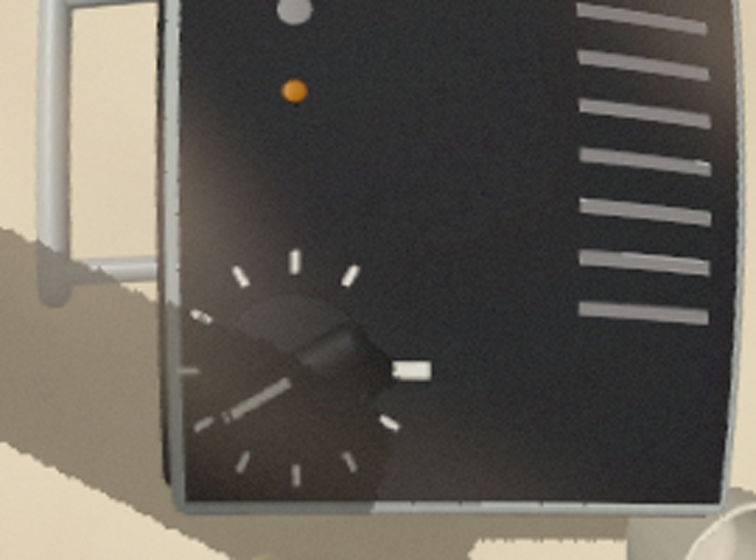

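View pics/s8.png

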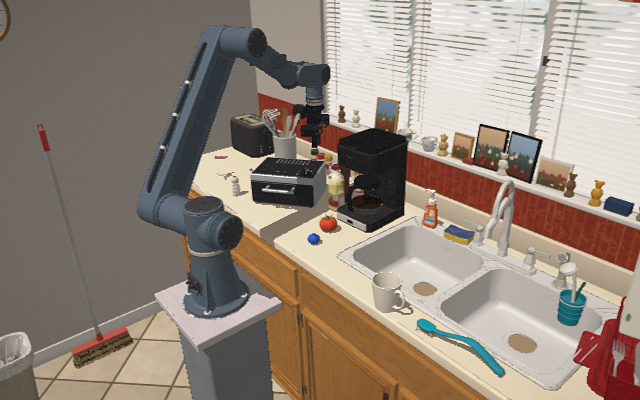

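The crop shows the pointer at (205,425). Counting clockwise from the large mark at (412,370), that is the fifth mark. The scene shows the drawer shut and only the blue bulb (313,239) and the tomato (328,224) left, both where they were.

```bash
python3 -c "
from rig import hand_in; print(hand_in())"
```

```text
the job is handed in; nothing more can be done
None
```

I put the lemon and all three garlic bulbs found on the counter in the basket, pushed the drawer fully home, set the timer to the fifth click (25 minutes) and handed in the job; no verdict came back.

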